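# Clear the core and spray the core box

## Robot

A 6-joint arm with a two-finger parallel gripper is mounted at the origin on the work surface. World frame = base frame: x ahead of the robot, y to its left, z up, the work surface at z = 0. Lengths are in m, angles in rad, forces in N, time in s.
With the tool pointing down it reaches from about 0.225 to 0.875 m from the base axis. Payload 3.4 kg.
Tool frame: the origin (TCP) lies between the finger pads; the fingertips stand 25 mm ahead of it and the grasp point (between the pads) lies 6 mm ahead of it; z points along the fingers, y is the line along which they close (so a half turn about z gives the same grasp; the last joint's range is limited). The gripper opens to 85 mm and grips with 20 to 120 N. Pads are 22 mm wide; open, the fingers measure 114 mm over their backs; the gripper's body (76 mm by 85 mm) begins 54 mm behind the grasp point. The pads swing forward as they close: fully open they stand 13 mm farther back than shut.
Start: joints at [1.191, 0.276, 1.505, -0, 1.361, -0.121], TCP at [0.147, 0.556, 0.256] pointing down, gripper open.
Joint ranges: [-2.89, 2.89], [-0.75, 2.08], [0.22, 2.7], [-1.18, 4.32], [0.11, 2.71], [-2.7, 2.7]. Speed limits (rad/s): [2.57, 2.57, 3.14, 3.14, 3.14, 3.14].

## Interface

Orientations are given as a unit quaternion [x, y, z, w].
In Python, from plant import ctrl gives the robot as it stands.
- The arm moves only by the shell command python3 -m inch 'ROWS'. ROWS is JSON, one flat list of numbers, 5 for each row, row after row: the opening, from -1 (shut) to 1 (fully open), then the shift along the world's x, y, z as a fraction of full scale, then the turn about the world's z as a fraction of full scale. In form: [hand, x, y, z, twist, hand, x, y, z, twist, ...]. A call has 1 to 12 rows; each row is the pose to reach, as a shift and turn from the pose commanded when the call began, turning the shorter way round; what a row does not reach only later rows make up. Full scale, the value 1, is 0.5 m for a shift and 2 pi rad for a turn. A row lasts 1/8 s, in which the tool goes at most 62.5 mm and 10.7 degrees, less where a joint would pass 70% of its speed; a pose out of reach is approached as far as the arm can. A call with a number of a shift or a turn outside -1 to 1 is refused whole. A call with a gripper value outside its range is refused whole. The fingers move at their own pace and stop on an object; the grip force is fixed at half the most. Time passes only in rows, so rows that repeat a pose let the fingers close. It gives the time, the measured TCP pose, the force, the opening and the grip force at its end, in the units of the state.
- ctrl.sense(): the state, without advancing time (a new reading comes with each control period).
- ctrl.read_camera(name): name is "scene" or "top"; returns a dict with "pixels" (400x640x3 uint8, blue, green, red), "fx", "fy", "cx", "cy" (pixels), "k1" (the pictures are not rectified: a ray, as slopes to the right and down, at radius r is drawn at 1 + k1 r^2 times it, then the intrinsics apply), "view" (4x4, takes a point from world to camera coordinates). Camera axes: x right, y down, z forward; pixel columns grow to the right and rows downward; lengths in m; the calibration is good to about 2 mm. A picture is of the moment at which its call begins. There is no depth.
- ctrl.finish_job(): hands the job in; it is judged then, once.
The state is a dict: "time_s": time; "qpos": joint angles; "joint_vel": joint speeds; "effort": joint torques, N m; "tcp_pos": TCP position; "eef_rot": TCP orientation; "ft_force": force on the tool from outside, world axes, zero at the start; "torque": the same for the moment, N m; "finger_gap": opening from 0.0 (shut) to 1.0 (fully open); "grip_force": force on a finger pad.
Only numpy, scipy, OpenCV 4.12 (cv2) and the standard library are available. Lean on these libraries where they do the work, as an engineer would, in place of code of your own. Each camera call takes 0.05 s, during which the arm holds its last target. There are 200 camera calls.

## Task

The tall sand core was left standing in front of the spray gun's nozzle. Set it down, without dropping it, so that it stands upright on the floor of the core tray and let go of it; only after that squeeze the gun's trigger fully, hold it squeezed for about two seconds to coat the core box with release agent, and let it spring all the way back. Do not knock over any core, and leave the short core, the hammer, the brush and the can where they are.

Things in the scene. Friction and masses are not known exactly. Their poses are not given: they have to be found in the camera images.
- core: Tall brown sand core, loose, 0.25 to 0.5 kg, a round upright spool 150 mm high: foot 52 mm across (0 to 35 mm up), waist 36 mm across (45 to 90 mm up), straight head 44 mm across (100 to 150 mm up). Origin at the centre of its underside, z up its axis. It stands on the bench 70 to 120 mm in front of the nozzle.
- tray: Grey open core tray, fixed, 220 mm along its x by 170 mm along its y, walls 5 mm thick and 30 mm high, floor 5 mm thick. Origin at the centre of its underside. The short core stands in its +x half; its -x half is empty.
- stub: Short brown sand core, loose, 60 mm high, 54 mm across at the foot and 34 mm across above, standing in the tray's +x half. Origin at the centre of its underside. Leave it alone.
- gun: Bare metal spray gun lying on its side on a fixed stand, mid-plane 120 mm above the bench. Origin on the bench under where grip and barrel meet. Barrel (32 mm thick, clamp block 50 mm wide) along its -y to the nozzle. Grip: level bar 30 x 30 mm along its -x, 10 to 110 mm out, a pipe down from its end at 138 mm. Trigger beside the grip on the -y side; free air below both.
- squeeze (a point): Point fixed to the gun, half-way between the back face of the grip and the front face of the trigger when fully squeezed, 60 mm from the gun's origin along its -x, 120 mm above the bench. Its axes are the gun's. Two fingers pointing down and closing along y about this point squeeze the trigger: 54 mm wide over grip and trigger at rest, 42 mm when fully squeezed.
- grip_back (a point): Centre of the back face of the grip (the side away from the trigger), at the same distance along the grip as squeeze.
- trigger_face (a point): Centre of the front face of the trigger, where a finger presses; it moves with the trigger, about 12 mm towards the grip (gun's +y) when fully squeezed.
- trigger (a joint): Angle of the trigger, a steel bar 74 mm long, 8 mm thick, 18 mm high, hinged about the vertical near the barrel (hinge 14 mm from the gun's origin along -x, 23 mm along -y): 0 at rest, 0.26 rad when fully squeezed against its stop. A spring returns it; squeezing takes about 3 N at first and 8 N at the end.
- nozzle (a point): Tip of the nozzle, 120 mm above the bench; it sprays along the gun's -y.
- corebox: Aluminium core box half with two cavities, 190 mm along its x by 100 mm by 150 mm high on its foot, upright, fixed, its cavities facing the nozzle from about 220 mm away. Origin at the centre of its underside. Need not be touched.
- mallet: Hammer, 230 mm long, loose, lying at the bench's far right. Leave it alone.
- brush: Brush, loose, lying to the left. Leave it alone.
- can: Plain metal can, 84 mm across, 130 mm high, loose, standing at the far left. Leave it alone.
There are look-alikes about, which are no part of the job. Leave any white look-alike of the core alone.

How it is judged:
On the way, in this order (a step that is already met when the one before it is completed fails the run):
1. the tall core stands upright on the tray floor, let go and at rest (x of core in the frame of tray between -0.09 and 0.09 m and y of core in the frame of tray between -0.07 and 0.07 m and z of core in the frame of tray below 0.012 m and angle between core's own z axis and vertical below 0.15 rad and contact force between core and the fingers below 0.1 N and contact force between core and the arm below 0.1 N and linear speed of core below 0.02 m/s), for 0.2 s.
2. the trigger is squeezed fully (over 0.21 of 0.26 rad) and held for at least 1.2 s (value of joint trigger above 0.21 rad), for 1.2 s.
At the end, for the whole second after the job is handed in: The tall core stands on the tray floor, untouched, at rest and within 0.15 rad of upright, its axis within 90 mm (along the tray's x) and 70 mm (along its y) of the tray's centre; the short core is within 30 mm of its start; the trigger is back within 0.04 rad of rest (all of step 1 and value of joint trigger below 0.04 rad and distance of stub from where it was at the start of the episode below 0.03 m).
It fails at once if the trigger is squeezed past half-way before the tall core stands in the tray (value of joint trigger above 0.13 rad and not (x of core in the frame of tray between -0.09 and 0.09 m and y of core in the frame of tray between -0.07 and 0.07 m and z of core in the frame of tray below 0.012 m and angle between core's own z axis and vertical below 0.15 rad)).
It fails at once if the tall core is dropped: out of the fingers with its foot more than 35 mm above the bench ((contact force between core and the fingers below 0.1 N and contact force between core and the arm below 0.1 N) and height (world z) of core above 0.035 m).
It fails at once if a core is knocked over (tilted beyond 0.8 rad) (angle between any of core, stub's own z axis and vertical above 0.8 rad).
It fails at once if a bystander is moved by more than 30 mm (distance of any of stub, mallet, brush, can from where it was at the start of the episode above 0.03 m).
It also fails if it takes over 56 s, if anything falls off the work surface, if the arm or the gripper's body presses on something with over 40 N, if the wrist force passes 120 N, or if a joint passes its speed limit or range.

## Working session

There is one attempt and no reset: what is moved stays moved. The work goes in short steps, Python scripts to look and compute and a shell command to move; the robot and the scene stay as the last step left them, time stands still between calls to the robot, and variables do not carry over. Pictures are saved under pics/ and viewed, at most 10 in all, crops included, and the job is handed in when it is done.

```bash
mkdir -p pics; cat > h.py <<'E'
import numpy as np, cv2
from plant import ctrl
def cam(n):
    c=ctrl.read_camera(n); c['K']=np.array([[c['fx'],0,c['cx']],[0,c['fy'],c['cy']],[0,0,1]]); c['V']=np.array(c['view']); c['pixels']=np.ascontiguousarray(c['pixels']); return c
def ray(c,u,v):
    d=np.array([(u-c['cx'])/c['fx'],(v-c['cy'])/c['fy']]);s=d.copy()
    for _ in range(20): s=d/(1+c['k1']*(s@s))
    R,t=c['V'][:3,:3],c['V'][:3,3]
    r=R.T@np.array([s[0],s[1],1]); return -R.T@t, r/np.linalg.norm(r)
def onz(c,u,v,z):
    o,r=ray(c,u,v); return o+r*(z-o[2])/r[2]
def proj(c,p):
    q=c['V'][:3,:3]@np.array(p)+c['V'][:3,3]; s=q[:2]/q[2]; s=s*(1+c['k1']*(s@s)); return np.array([s[0]*c['fx']+c['cx'],s[1]*c['fy']+c['cy']])
def tri(c1,p1,c2,p2):
    o1,r1=ray(c1,*p1);o2,r2=ray(c2,*p2)
    A=np.stack([r1,-r2],1);x=np.linalg.lstsq(A,o2-o1,rcond=None)[0]
    a=o1+r1*x[0];b=o2+r2*x[1];return (a+b)/2,np.linalg.norm(a-b)
E
python3 - <<'E'
from h import *
for n in('scene','top'):
    c=cam(n);cv2.imwrite(f'pics/{n}0.png',c['pixels']);print(n,c['fx'],c['k1'],np.round(c['V'],3).tolist())
s=ctrl.sense();print(s['eef_rot'],s['tcp_pos'],s['finger_gap'])
E
```

```text
scene 407.08079777233223 0.00114209564167247 [[0.58, 0.814, 0.009, -0.357], [0.706, -0.498, -0.504, -0.314], [-0.406, 0.299, -0.864, 1.52], [0.0, 0.0, 0.0, 1.0]]
top 500.1430710553517 -0.03521638061550194 [[-0.016, -1.0, -0.02, 0.082], [-0.998, 0.017, -0.062, 0.583], [0.062, 0.019, -0.998, 1.486], [0.0, 0.0, 0.0, 1.0]]
[ 1.29019242e-01  9.91641742e-01 -8.09439011e-04 -1.89022733e-04] [0.14701438 0.55543611 0.25551783] 1.0045618114150694
```

View pics/scene0.png

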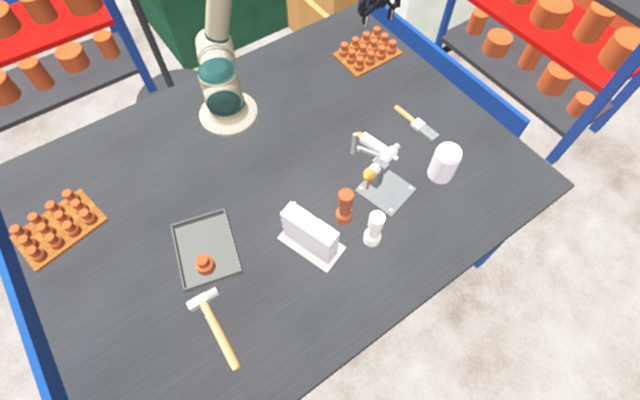

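View pics/top0.png

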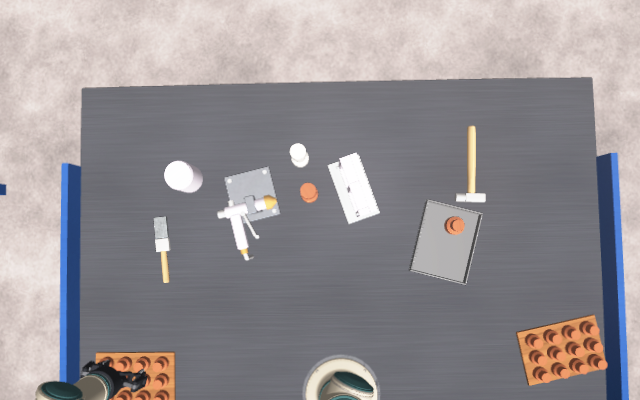

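Candidates for the tall core:
- Brown spool in front of the nozzle, scene (345,205) / top (308,192). I choose this one.
- White look-alike, scene (374,228) / top (299,155).
- Short core in the tray, scene (204,263) / top (455,225).
- Rack cores in the bench corners, top (135,365) and (563,350).

The tray is at top (446,242) and the gun at top (243,220). Next is one close crop to check the choice.

```bash
python3 - <<'E'
from h import *
s=cv2.imread('pics/scene0.png');t=cv2.imread('pics/top0.png')
a=cv2.resize(s[120:250,320:420],None,fx=4,fy=4,interpolation=2)
b=cv2.resize(t[140:270,215:315],None,fx=4,fy=4,interpolation=2)
cv2.imwrite('pics/crop.png',np.hstack([a,b]))
for n,i,(x0,y0,x1,y1) in(('s',s,(325,175,362,230)),('t',t,(290,170,325,215)),('stub s',s,(190,248,220,278)),('stub t',t,(435,210,475,240))):
    h=cv2.cvtColor(i,cv2.COLOR_BGR2HSV)[y0:y1,x0:x1]
    m=((h[...,0]<18)&(h[...,1]>120)).astype(np.uint8)
    k,l,st,ce=cv2.connectedComponentsWithStats(m)
    for j in range(1,k):
        if st[j,4]>20: print(n,st[j]+[x0,y0,0,0,0],ce[j]+[x0,y0])
    if n in'st':
        j=1+np.argmax(st[1:,4])
        for r in range(y1-y0):
            xs=np.where(l[r]==j)[0]
            if len(xs):print(r+y0,xs.min()+x0,xs.max()+x0,end=' | ')
        print()
# tray: grey region in top
i=t[190:295,400:490];g=i.max(2).astype(int)
h=cv2.cvtColor(i,cv2.COLOR_BGR2HSV)
print(g[52,::4],h[52,::4,1])
m=((g>100)|((h[...,1]>120)&(g>90))).astype(np.uint8)
m=cv2.morphologyEx(m,cv2.MORPH_CLOSE,np.ones((5,5)))
c=max(cv2.findContours(m,0,2)[0],key=cv2.contourArea)
r=cv2.minAreaRect(c);print(r,cv2.boxPoints(r)+[400,190],cv2.contourArea(c))
E
```

```text
s [336 189  17  35 427] [344.38407494 205.96252927]
189 343 349 | 190 341 350 | 191 340 351 | 192 340 352 | 193 340 352 | 194 340 352 | 195 339 352 | 196 339 352 | 197 339 352 | 198 339 352 | 199 339 351 | 200 339 351 | 201 339 351 | 202 339 351 | 203 339 350 | 204 339 350 | 205 340 350 | 206 340 349 | 207 340 348 | 208 339 348 | 209 338 348 | 210 338 350 | 211 338 350 | 212 338 350 | 213 337 350 | 214 337 351 | 215 336 350 | 216 336 350 | 217 336 350 | 218 337 350 | 219 337 349 | 220 337 349 | 221 338 348 | 222 339 347 | 223 341 346 | 
t [301 183  17  19 251] [308.4940239  192.26693227]
183 305 309 | 184 304 311 | 185 303 313 | 186 302 313 | 187 301 314 | 188 301 315 | 189 301 315 | 190 301 316 | 191 301 316 | 192 301 316 | 193 301 316 | 194 301 317 | 195 301 317 | 196 302 316 | 197 303 316 | 198 302 315 | 199 303 315 | 200 304 314 | 201 306 313 | 
stub s [196 255  18  20 282] [204.56382979 264.40425532]
stub t [446 217  18  17 250] [454.612 225.24 ]
[124 123 124 125  68 182 182 182 182 180 180 180 180 180 180 179 178 179
 101 131 118 118 118] [14 15 14 14  0  3  3  3  4  1  3  3  3  3  3  4  3  4  3 10 11 15 11]
((44.5, 52.0), (104.0, 89.0), 90.0) [[400. 190.]
 [489. 190.]
 [489. 294.]
 [400. 294.]] 9256.0
```

View pics/crop.png

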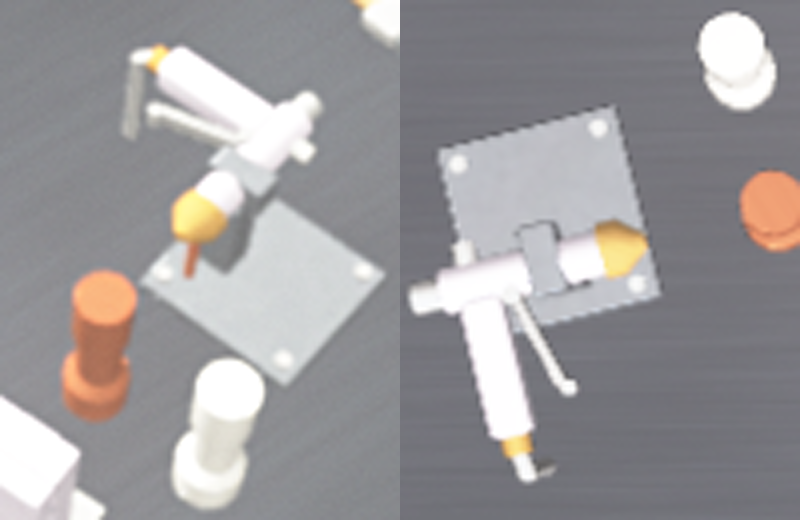

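The crop confirms it: brown spool, head top at scene (346,194) / top (308,191), with the white look-alike beside it. Grip runs from (240,215) to (243,249) in top, trigger tip (257,237), nozzle tip (276.5,201). Next I measure positions.

```bash
python3 - <<'E'
from h import *
np.set_printoptions(precision=4,suppress=True)
S=cam('scene');T=cam('top');s,t=S['pixels'],T['pixels']
print('core top',*tri(S,(346,194.2),T,(308.2,190.6)))
# tray floor
for z,(lo,hi) in((.005,(150,215)),):
    for c,i,box in((T,t,(400,190,490,295)),(S,s,(165,205,250,292))):
        x0,y0,x1,y1=box;r=i[y0:y1,x0:x1];g=r.max(2);sat=cv2.cvtColor(r,cv2.COLOR_BGR2HSV)[...,1]
        m=((g>145)&(sat<12)).astype(np.uint8)
        m=cv2.morphologyEx(m,cv2.MORPH_OPEN,np.ones((3,3)))
        k=max(cv2.findContours(m,0,2)[0],key=cv2.contourArea)
        k=cv2.convexHull(k)[:,0]+[x0,y0]
        P=np.array([onz(c,u,v,z)[:2] for u,v in k])
        rr=cv2.minAreaRect((P*1000).astype(np.float32));print('tray floor',rr,cv2.boxPoints(rr)/1000)
# stub
print('stub',onz(T,454.8,224.5,.06),)
# gun
def pix_t(u,v):return(215+(u-400)/4-.4,140+v/4-.4)
def pix_s(u,v):return(320+u/4-.4,120+v/4-.4)
for n,a,b in(('grip end',(511,436),(170,62)),('trig tip',(567,387),(153,114)),('barrel back',(425,298),None),('nozzle',(646,245),None)):
    p=pix_t(*a);print(n,[onz(T,*p,z) for z in(.12,.135)], tri(S,pix_s(*b),T,p) if b else '')
# grip white mask rows in top: edges
for y in range(218,250,3):
    row=t[y,225:262];sat=row.max(1).astype(int)-row.min(1)
    print(y,row.max(1).tolist())
E
```

```text
core top [0.5994 0.0857 0.1487] 0.0007454266978498078
tray floor ((452.4881286621094, -319.7320556640625), (159.61993408203125, 213.62001037597656), 74.85293579101562) [[ 0.3285 -0.3689]
 [ 0.5347 -0.4247]
 [ 0.5764 -0.2706]
 [ 0.3702 -0.2148]]
tray floor ((445.6264953613281, -318.3744812011719), (164.23300170898438, 207.88479614257812), 74.60362243652344) [[ 0.3236 -0.3699]
 [ 0.524  -0.4251]
 [ 0.5676 -0.2668]
 [ 0.3672 -0.2116]]
stub [ 0.4999 -0.337   0.06  ]
grip end [array([0.4418, 0.2732, 0.12  ]), array([0.4423, 0.2708, 0.135 ])] (array([0.4418, 0.2723, 0.1244]), np.float64(0.0006192816767222946))
trig tip [array([0.4754, 0.2336, 0.12  ]), array([0.4756, 0.2315, 0.135 ])] (array([0.4743, 0.2319, 0.1214]), np.float64(0.0037580345495363643))
barrel back [array([0.5394, 0.3333, 0.12  ]), array([0.5389, 0.3302, 0.135 ])] 
nozzle [array([0.5741, 0.177 , 0.12  ]), array([0.5732, 0.1756, 0.135 ])] 
218 [126, 150, 190, 190, 158, 210, 253, 254, 255, 255, 255, 255, 255, 255, 254, 243, 175, 178, 182, 203, 242, 232, 187, 184, 203, 202, 202, 202, 201, 201, 202, 203, 202, 201, 208, 210, 190
[... 1201 characters left out ...]
 253, 255, 255, 255, 255, 255, 255, 255, 254, 246, 191, 141, 121, 121, 121, 121, 121, 121, 121, 126, 134, 135, 128, 120, 121, 120]
242 [123, 123, 123, 123, 123, 123, 123, 123, 123, 123, 136, 224, 254, 255, 255, 255, 255, 255, 255, 255, 254, 243, 167, 131, 122, 122, 122, 122, 122, 121, 122, 122, 122, 122, 121, 121, 122]
245 [125, 125, 124, 124, 124, 124, 123, 124, 124, 124, 123, 177, 245, 254, 255, 255, 255, 255, 255, 255, 255, 253, 234, 160, 127, 120, 120, 120, 120, 119, 119, 120, 120, 121, 121, 121, 121]
248 [124, 124, 123, 122, 123, 123, 123, 123, 123, 123, 123, 121, 198, 252, 255, 255, 255, 254, 253, 252, 249, 231, 153, 125, 120, 120, 120, 120, 120, 120, 120, 120, 120, 120, 119, 120, 119]
```

```bash
python3 -m inch '[0.5,0.9,-0.94,0,-0.174, 0.5,0.9,-0.94,0,-0.174, 0.5,0.9,-0.94,0,-0.174, 0.5,0.9,-0.94,0,-0.174, 0.5,0.9,-0.94,0,-0.174, 0.5,0.9,-0.94,0,-0.174, 0.5,0.9,-0.94,0,-0.174, 0.5,0.9,-0.94,0,-0.174, 0.5,0.9,-0.94,0,-0.174, 0.5,0.9,-0.94,0,-0.174, 0.5,0.9,-0.94,0,-0.174, 0.5,0.9,-0.94,0,-0.174]'; python3 -m inch '[0.5,0,0,0,0, 0.5,0,0,0,0]'; python3 - <<'E'
from h import *
np.set_printoptions(precision=4,suppress=True)
s=ctrl.sense();print(s['tcp_pos'],s['eef_rot'],s['time_s'],s['finger_gap'],s['qpos'])
T=cam('top');t=T['pixels']
C=[]
for y in range(224,246):
    r=t[y,225:247].max(1).astype(float)
    x=np.arange(225,247);k=np.where(r>188)[0];C.append(onz(T,x[k[0]:k[-1]+1].mean(),y,.135)[:2])
C=np.array(C);d=np.linalg.svd(C-C.mean(0))[2][0];print('grip centreline',C.mean(0),d*np.sign(-d[0]))
S=cam('scene');a=np.hstack([S['pixels'][120:260,300:420],T['pixels'][120:260,250:370]])
cv2.imwrite('pics/pre.png',cv2.resize(a,None,fx=3,fy=3))
E
```

```text
time_s: 1.7
tcp_pos: [0.5978, 0.0847, 0.2555]
eef_rot: [0.627, 0.779, -0.0, -0.001]
ft_force: [0.0, 0.4, 0.5]
finger_gap: 0.755
grip_force: 0.0
time_s: 1.95
tcp_pos: [0.596, 0.0874, 0.2566]
eef_rot: [0.625, 0.781, 0.0, -0.0]
ft_force: [0.1, 0.0, 0.8]
finger_gap: 0.747
grip_force: 0.0
[0.596  0.0874 0.2566] [ 0.6249  0.7807  0.0001 -0.0003] 1.95 0.747488571709729 [ 0.0298  0.3171  1.444   0.0005  1.3807 -0.191 ]
grip centreline [0.4814 0.2793] [-0.9765 -0.2155]
```

View pics/pre.png

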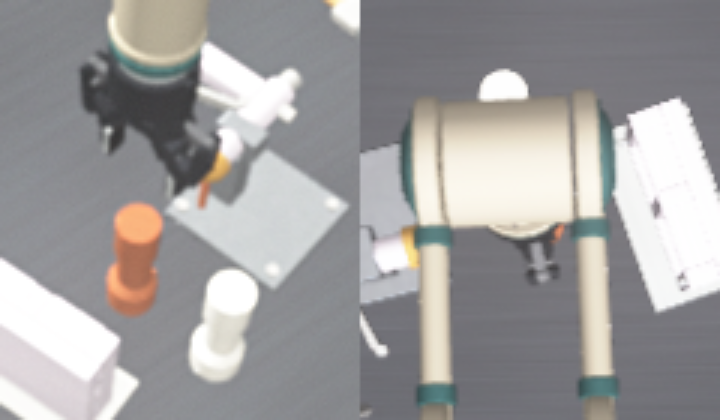

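The core at scene crop (137,255) is still untouched and the gripper is above it. Descending and grasping.

```bash
python3 -m inch '[0.5,0.004,0,-0.08,0, 0.5,0.004,0,-0.15,0, 0.5,0.004,0,-0.2,0, 0.5,0.004,0,-0.23,0, 0.5,0.004,0,-0.25,0, 0.5,0.004,0,-0.25,0, 0.5,0.004,0,-0.25,0]'; python3 -m inch '[-1,0,0,0,0, -1,0,0,0,0, -1,0,0,0,0, -1,0,0,0,0, -1,0,0,0,0, -1,0,0,0,0, -1,0,0,0,0, -1,0,0,0,0]'; python3 -m inch '[-1,0,0,0.02,0, -1,0,0,0.04,0, -1,0,0,0.06,0, -1,0,0,0.06,0]'
```

```text
time_s: 2.92
tcp_pos: [0.5999, 0.0859, 0.1323]
eef_rot: [0.626, 0.78, 0.001, 0.001]
ft_force: [0.6, -0.3, -0.2]
finger_gap: 0.751
grip_force: 0.0
time_s: 3.92
tcp_pos: [0.6, 0.0859, 0.1325]
eef_rot: [0.626, 0.78, 0.001, 0.001]
ft_force: [0.3, -0.3, 5.8]
finger_gap: 0.5
grip_force: 61.9
time_s: 4.42
tcp_pos: [0.5998, 0.0859, 0.1624]
eef_rot: [0.626, 0.78, 0.001, 0.001]
ft_force: [0.3, -0.3, -4.0]
finger_gap: 0.504
grip_force: 61.8
```

```bash
python3 -m inch '[-1,0,0,0.06,0, -1,0,0,0.12,0, -1,0,0,0.18,0, -1,0,0,0.24,0, -1,0,0,0.3,0, -1,0,0,0.33,0, -1,0,0,0.34,0, -1,0,0,0.34,0]'; python3 -m inch '[-1,-0.02,-0.04,0,0, -1,-0.06,-0.11,0,0, -1,-0.1,-0.19,0,0, -1,-0.14,-0.27,0,0, -1,-0.18,-0.35,0,0, -1,-0.22,-0.43,0,0, -1,-0.26,-0.51,0,0, -1,-0.3,-0.59,0,0, -1,-0.34,-0.67,0,0, -1,-0.37,-0.74,0,0, -1,-0.39,-0.77,0,0, -1,-0.4,-0.784,0,0]'; python3 -m inch '[-1,0,0,-0.06,0, -1,0,0,-0.12,0, -1,0,0,-0.18,0, -1,0,0,-0.24,0, -1,0,0,-0.28,0, -1,0,0,-0.31,0, -1,0,0,-0.33,0, -1,0,0,-0.34,0, -1,0,0,-0.34,0]'; python3 - <<'E'
from h import *
S=cam('scene');T=cam('top');a=np.hstack([S['pixels'][160:300,140:260],T['pixels'][170:310,370:490]])
cv2.imwrite('pics/place.png',cv2.resize(a,None,fx=3,fy=3))
print(proj(S,(.449,-.319,.005)),proj(S,(.401,-.306,.03)))
E
```

```text
time_s: 5.42
tcp_pos: [0.5988, 0.0858, 0.3304]
eef_rot: [0.626, 0.78, -0.0, -0.001]
ft_force: [0.1, -0.3, -4.5]
finger_gap: 0.5
grip_force: 62.5
time_s: 6.92
tcp_pos: [0.3981, -0.3063, 0.3307]
eef_rot: [0.626, 0.78, 0.0, -0.001]
ft_force: [-0.1, 0.8, -4.0]
finger_gap: 0.497
grip_force: 62.4
time_s: 8.05
tcp_pos: [0.3993, -0.3062, 0.1615]
eef_rot: [0.626, 0.78, 0.0, 0.0]
ft_force: [0.2, -0.4, -4.3]
finger_gap: 0.498
grip_force: 62.4
[207.23103966 249.52719505] [201.79673319 232.06121341]
```

View pics/place.png

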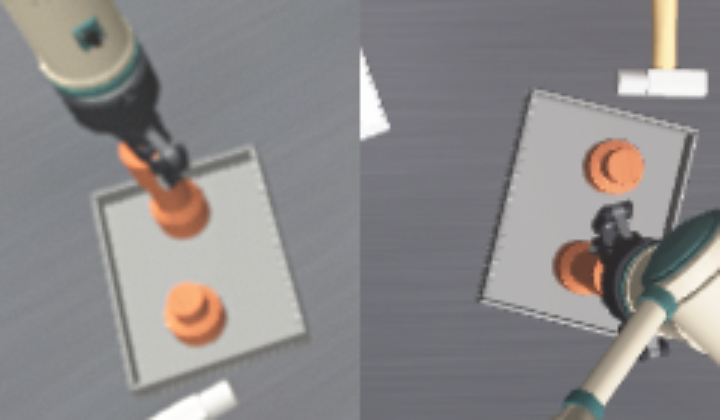

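The core hangs upright over the tray's empty half (scene crop (180,215)), clear of the walls and the short core at (193,315). Lowering gently.

```bash
python3 -m inch '[-1,0,0,-0.015,0, -1,0,0,-0.03,0, -1,0,0,-0.04,0, -1,0,0,-0.044,0, -1,0,0,-0.044,0]'; python3 -m inch '[-1,0,0,-0.002,0, -1,0,0,-0.004,0, -1,0,0,-0.004,0]'
```

```text
time_s: 8.78
tcp_pos: [0.3991, -0.3061, 0.1391]
eef_rot: [0.626, 0.78, 0.0, -0.0]
ft_force: [-0.9, -1.6, -2.7]
finger_gap: 0.496
grip_force: 62.5
time_s: 9.15
tcp_pos: [0.3993, -0.3063, 0.1375]
eef_rot: [0.626, 0.78, -0.0, 0.0]
ft_force: [0.7, -0.7, -2.7]
finger_gap: 0.501
grip_force: 62.7
```

```bash
python3 -m inch '[-1,0,0,-0.002,0, -1,0,0,-0.003,0, -1,0,0,-0.003,0]';
```

```text
time_s: 9.52
tcp_pos: [0.3993, -0.3064, 0.1375]
eef_rot: [0.626, 0.78, -0.0, 0.001]
ft_force: [-1.3, 1.0, 8.3]
finger_gap: 0.499
grip_force: 63.6
```

In firm contact with the tray floor. Releasing.

```bash
python3 -m inch '[0.6,0,0,0,0, 0.6,0,0,0,0, 0.6,0,0,0,0, 0.6,0,0,0,0, 0.6,0,0,0,0, 0.6,0,0,0,0]'; python3 -m inch '[0.6,0,0,0.03,0, 0.6,0,0,0.08,0, 0.6,0,0,0.14,0, 0.6,0,0,0.2,0, 0.6,0,0,0.26,0, 0.6,0,0,0.32,0, 0.6,0,0,0.34,0]'; python3 - <<'E'
from h import *
np.set_printoptions(precision=4,suppress=True)
S=cam('scene');T=cam('top');a=np.hstack([S['pixels'][160:300,140:260],T['pixels'][170:310,370:490]])
cv2.imwrite('pics/placed.png',cv2.resize(a,None,fx=3,fy=3))
E
```

```text
time_s: 10.28
tcp_pos: [0.3992, -0.3061, 0.1358]
eef_rot: [0.626, 0.78, 0.0, -0.0]
ft_force: [0.4, -0.1, -0.2]
finger_gap: 0.8
grip_force: 0.0
time_s: 11.15
tcp_pos: [0.3998, -0.3067, 0.3087]
eef_rot: [0.626, 0.78, -0.0, 0.002]
ft_force: [-0.2, -0.4, -0.6]
finger_gap: 0.798
grip_force: 0.0
```

View pics/placed.png

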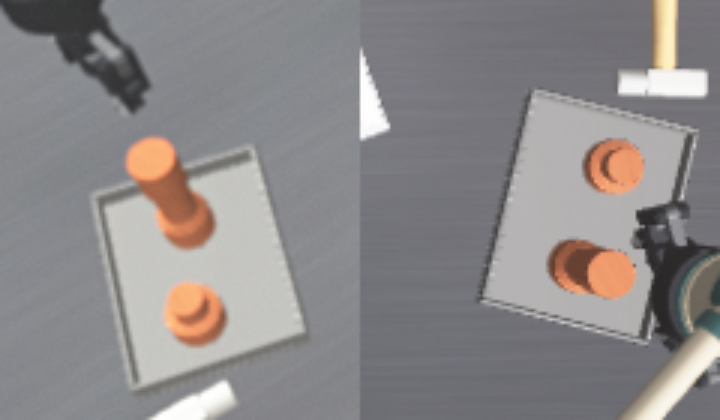

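The core stands upright in the tray's −x half, head (155,158) above foot (187,218) in the scene crop, released. Now to the gun.

```bash
python3 -m inch '[1,0.1,0.3,0,0.25, 1,0.184,0.8,0,0.25, 1,0.184,0.8,0,0.25, 1,0.184,0.8,0,0.25, 1,0.184,0.8,0,0.25, 1,0.184,0.8,0,0.25, 1,0.184,0.8,0,0.25, 1,0.184,0.8,0,0.25, 1,0.184,0.8,0,0.25, 1,0.184,0.8,0,0.25]'; python3 -m inch '[1,0,0.1,0,0, 1,0,0.2,0,0, 1,0,0.3,0,0, 1,0,0.36,0,0, 1,0,0.36,0,0, 1,0,0.36,0,0]'; python3 - <<'E'
from h import *
s=ctrl.sense();p=s['tcp_pos'];q=s['eef_rot'];print(p,np.degrees(2*np.arctan2(q[1],q[0]))-90,'fraction to hover',(np.array([.4913,.2733,.126])-p)/.5)
E
```

```text
time_s: 12.5
tcp_pos: [0.4905, 0.094, 0.3044]
eef_rot: [-0.109, 0.994, 0.0, -0.001]
ft_force: [0.1, -1.0, -1.0]
finger_gap: 0.999
grip_force: 0.0
time_s: 13.25
tcp_pos: [0.4909, 0.273, 0.3052]
eef_rot: [-0.109, 0.994, -0.001, -0.001]
ft_force: [-0.3, 0.3, -0.5]
finger_gap: 0.998
grip_force: 0.0
[0.49093116 0.27296336 0.30519789] 102.48047923676634 fraction to hover [ 0.00073768  0.00067328 -0.35839579]
```

```bash
python3 -m inch '[1,0,0,-0.08,0, 1,0,0,-0.16,0, 1,0,0,-0.22,0, 1,0,0,-0.25,0, 1,0,0,-0.25,0]'; python3 - <<'E'
from h import *
S=cam('scene');T=cam('top');a=np.hstack([S['pixels'][100:200,330:420],T['pixels'][180:280,205:295]])
cv2.imwrite('pics/gun.png',cv2.resize(a,None,fx=4,fy=4,interpolation=2))
E
```

```text
time_s: 13.88
tcp_pos: [0.491, 0.2729, 0.1803]
eef_rot: [-0.108, 0.994, -0.0, -0.001]
ft_force: [0.9, -0.2, 1.2]
finger_gap: 1.005
grip_force: 0.0
```

View pics/gun.png

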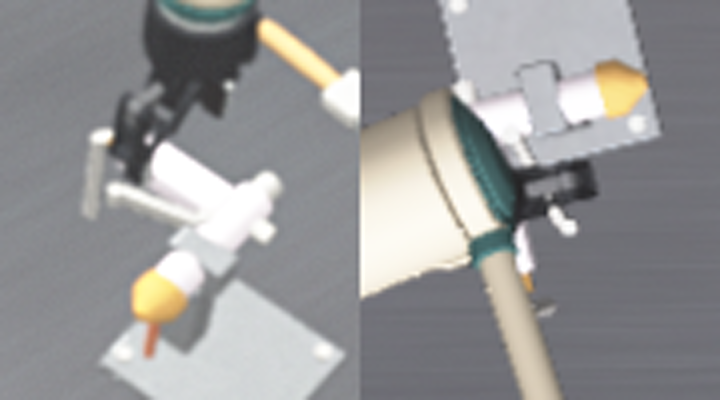

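The fingers straddle the grip and trigger: the trigger-side finger is at top crop (585,182), outside the trigger bar. Descending slowly.

```bash
python3 -m inch '[1,0,0,-0.02,0, 1,0,0,-0.04,0, 1,0,0,-0.06,0, 1,0,0,-0.08,0, 1,0,0,-0.1,0, 1,0,0,-0.108,0, 1,0,0,-0.108,0]'; python3 -m inch '[0.8,0,0.006,0,0, 0.6,0,0.006,0,0, 0.4,0,0.006,0,0, 0.4,0,0.006,0,0, 0.4,0,0.006,0,0]'
```

```text
time_s: 14.85
tcp_pos: [0.4911, 0.2738, 0.1265]
eef_rot: [-0.109, 0.994, -0.0, -0.0]
ft_force: [-0.9, 0.2, 0.2]
finger_gap: 1.001
grip_force: 0.0
time_s: 15.48
tcp_pos: [0.4916, 0.2766, 0.1272]
eef_rot: [-0.109, 0.994, -0.0, 0.001]
ft_force: [2.0, -5.1, 2.5]
finger_gap: 0.706
grip_force: 2.3
```

The trigger-side finger has begun to press (about 5 N). Closing fully and holding.

```bash
python3 -m inch '[0.2,0,0,0,0, 0.1,0,0,0,0, 0,0,0,0,0, -0.1,0,0,0,0, -0.2,0,0,0,0, -1,0,0,0,0, -1,0,0,0,0]'; python3 - <<'E'
from h import *
S=cam('scene');T=cam('top');a=np.hstack([S['pixels'][100:200,330:420],T['pixels'][180:280,205:295]])
cv2.imwrite('pics/sq.png',cv2.resize(a,None,fx=4,fy=4,interpolation=2))
E
python3 -m inch '[-1,0,0,0,0, -1,0,0,0,0, -1,0,0,0,0, -1,0,0,0,0]'
```

```text
time_s: 16.35
tcp_pos: [0.4915, 0.2756, 0.1275]
eef_rot: [-0.11, 0.994, -0.001, 0.0]
ft_force: [0.9, -6.9, 7.7]
finger_gap: 0.469
grip_force: 60.8
time_s: 16.95
tcp_pos: [0.4915, 0.2756, 0.1275]
eef_rot: [-0.11, 0.994, -0.001, 0.0]
ft_force: [1.4, -7.4, 6.8]
finger_gap: 0.47
grip_force: 60.8
```

View pics/sq.png

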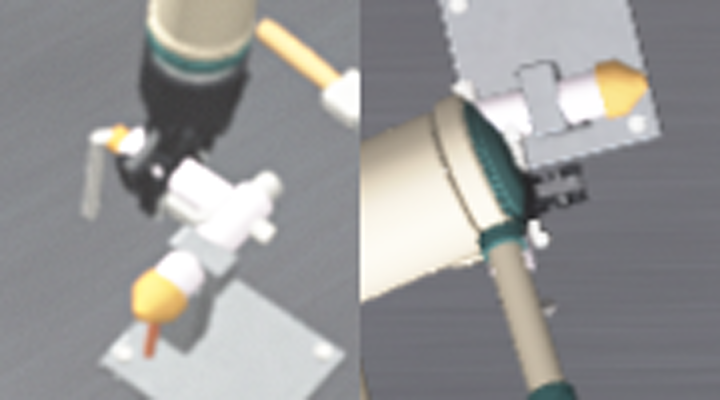

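The gap is about 40 mm at 61 N, and the trigger tip has moved in against the grip (top crop (540,238)), so it is fully squeezed. I hold it, then release.

```bash
python3 -m inch '[-1,0,0,0,0, -1,0,0,0,0, -1,0,0,0,0, -1,0,0,0,0, -1,0,0,0,0, -1,0,0,0,0, -1,0,0,0,0, -1,0,0,0,0, -1,0,0,0,0, -1,0,0,0,0, -1,0,0,0,0]'; python3 -m inch '[0.4,0,0,0,0, 1,0,0,0,0, 1,0,-0.006,0,0, 1,0,-0.006,0,0, 1,0,-0.006,0,0, 1,0,-0.006,0,0, 1,0,-0.006,0,0, 1,0,-0.006,0,0]';  python3 -m inch '[1,0,0,0.02,0, 1,0,0,0.05,0, 1,0,0,0.09,0, 1,0,0,0.14,0, 1,0,0,0.22,0, 1,0,0,0.3,0, 1,0,0,0.36,0, 1,0,0,0.36,0]'; python3 -m inch '[1,-0.06,-0.1,0,0, 1,-0.12,-0.2,0,0, 1,-0.18,-0.3,0,0, 1,-0.24,-0.4,0,0, 1,-0.24,-0.4,0,0, 1,-0.24,-0.4,0,0]'; python3 - <<'E'
from h import *
S=cam('scene');T=cam('top')
f=lambda i,x,y:cv2.resize(i[y:y+100,x:x+120],None,fx=3,fy=3,interpolation=2)
cv2.imwrite('pics/end.png',np.vstack([np.hstack([f(S['pixels'],325,100),f(T['pixels'],200,180)]),np.hstack([f(S['pixels'],150,195),f(T['pixels'],380,190)])])[:600])
E
```

```text
time_s: 18.32
tcp_pos: [0.4915, 0.2757, 0.1275]
eef_rot: [-0.11, 0.994, -0.001, 0.0]
ft_force: [0.8, -7.5, 7.3]
finger_gap: 0.467
grip_force: 60.8
time_s: 19.32
tcp_pos: [0.4912, 0.274, 0.1269]
eef_rot: [-0.109, 0.994, 0.0, 0.0]
ft_force: [-0.8, -0.4, -0.0]
finger_gap: 0.998
grip_force: 0.0
time_s: 20.32
tcp_pos: [0.4924, 0.2744, 0.3109]
eef_rot: [-0.109, 0.994, 0.001, 0.004]
ft_force: [-0.1, -0.5, -0.1]
finger_gap: 1.002
grip_force: 0.0
time_s: 21.08
tcp_pos: [0.3712, 0.074, 0.3067]
eef_rot: [-0.109, 0.994, 0.0, 0.0]
ft_force: [0.3, -0.2, -0.1]
finger_gap: 1.001
grip_force: 0.0
```

View pics/end.png

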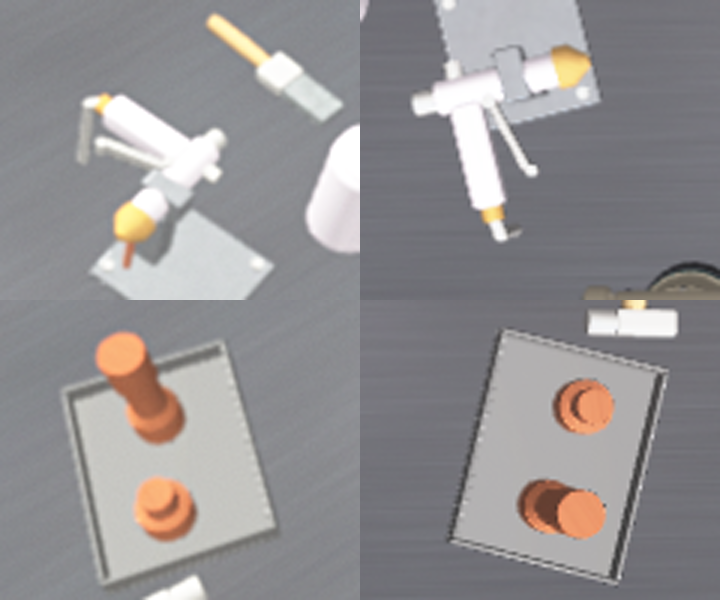

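The trigger is back at rest (tip at top crop (530,170)). The tall core stands in the tray at (125,355)–(155,415), and the short core, brush, can and hammer have not moved. Handing in.

```bash
python3 -c "
from plant import ctrl
print(ctrl.finish_job())"
```

```text
the job is handed in; nothing more can be done
None
```

The job is handed in (no verdict was returned): the tall core stands upright and released in the tray, and after that the trigger was squeezed fully for about two seconds and sprang back; the last pictures show the short core, hammer, brush and can where they were.

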